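# Shim the mincer's hanging foot until it stops rocking

## Task

The mincer rocks because one of its feet hangs past the edge of the chopping board. Slide the flat wooden packer under that foot, flat on the counter, then slide the tapered wedge, thin end first, between packer and foot just until it is snug and the foot carries weight, so the machine cannot rock. Hand-tight only: do not ram the wedge, jack up or shift the machine, or disturb the jar, bowl and stomper.

Things in the scene. Friction and masses are not known exactly. Their poses are not given: they have to be found in the camera images.
- mincer: electric mincer, 4 to 6 kg, standing loose, three of its four feet on a white chopping board. Origin: level with the feet's undersides, mid housing; z up; housing 230 mm along x, 150 mm along y; head and tray (top at 252 mm) towards +x. The hanging foot is at x = 50, y = 125 mm. Pressing down on it with 4 to 8 N rocks the machine; pushing sideways with 25 N shifts it.
- foot: the hanging foot, a black cylinder 30 mm across, 22 mm high, under a steel bracket (45 mm along x, top 40 mm above this origin). Origin: centre of its flat underside; axes as the mincer's. +y points away from the housing, whose side is 50 mm off at -y: shims go in from +y towards -y. Its underside hangs 14 to 17.5 mm above the counter, how much must be felt.
- packer: flat beech packer, 44 mm along its x, 100 mm along its y, 10 mm thick, 40 g, lying on the counter. Origin: its centre, half-way up.
- wedge: tapered beech wedge, 36 mm wide along x, 120 mm long along y, 30 g, flat on the counter, slope up. Thin end at -y 2 mm thick, thick end at +y 14 mm; sides upright. Origin: mid-length, mid-width, 7 mm above its flat underside. Slid along the packer it goes tight with its thin end 20 to 55 mm past the foot's +y edge; a push of 5 to 7 N is hand-tight.
- jar: glass jar with a white lid, 72 mm across, 100 mm high, a bystander; origin at the centre of its underside
- bowl: red plastic bowl, 150 mm across, 60 mm high, a bystander; origin at the centre of its underside
- stomper: grey food stomper standing upright, 42 mm across, 135 mm high, a bystander; origin at the centre of its underside
Things that resemble listed ones, but are neither listed nor needed, are in the scene too. What is shaped like the wedge but green is not meant.

How it is judged:
By the outcome, as a careful person would: the job done as asked, in the order asked, and still so for the second after the job is handed in, with the robot touching nothing.
It also fails if it takes over 67 s, if anything falls off the work surface, if the arm or the gripper's body presses on something with over 40 N, if the wrist force passes 120 N, or if a joint passes its speed limit or range.

## Robot

A 6-joint arm with a two-finger parallel gripper is mounted at the origin on the work surface. World frame = base frame: x ahead of the robot, y to its left, z up, the work surface at z = 0. Lengths are in m, angles in rad, forces in N, time in s.
With the tool pointing down it reaches from about 0.35 to 0.975 m from the base axis. Payload 4.9 kg.
Tool frame: the origin (TCP) lies at the very end of the fingers, on their centre line; the grasp point (between the pads) lies behind it (manip.pinch_z is the y of the grasp point in the tool frame, in m); y points along the fingers, x is the direction in which the jaws open and shut, and the axes are right-handed (so a half turn about y gives the same grasp; the last joint's range is limited). The gripper opens to 85 mm and grips with 20 to 120 N. Pads are 22 mm wide; open, the fingers measure 114 mm over their backs; the gripper's body (76 mm by 85 mm) begins 54 mm behind the grasp point. The pads swing forward as they close: fully open they stand 13 mm farther back than shut.
Start: joints at [1.04, 0.053, 1.613, -0, 1.476, -0.119], TCP at [0.25, 0.573, 0.231] pointing down, gripper open.
Joint ranges: [-3.01, 3.01], [-1.01, 2.22], [0.06, 2.58], [-1.02, 4.17], [0.09, 2.62], [-3.14, 3.14]. Speed limits (rad/s): [2.57, 2.57, 3.14, 3.14, 3.14, 3.14].

## Interface

Orientations are given as a unit quaternion [w, x, y, z].
In Python, from plant import manip gives the robot as it stands.
- The arm moves only by the tool drive_tool, never from a script. Its argument "motion" is a list of rows, each a list of 3 entries, a list of its own where there are three numbers: the shift along the tool's x, y, z in units of 25 mm (1.0 is 25 mm), then the turn, a rotation vector about the tool's x, y, z in units of 5 degrees (1.0 is 5 degrees), then the closure, from -1 (fully open) to 1 (shut). A call has 1 to 12 rows; each row shifts and turns the commanded pose from where the row before left it, along the tool's axes as they then stand; what a row does not reach is not made up. A row lasts 1/10 s, in which the tool goes at most 50 mm and 8.59 degrees, less where a joint would pass 70% of its speed; a pose out of reach is approached as far as the arm can. A call is refused whole if a number of a shift passes 1 or a number of a turn 1, either way. A call with a gripper value outside its range is refused whole. The fingers move at their own pace and stop on an object; the grip force is fixed at half the most. Time passes only in rows, so rows that do not move let the fingers close. It gives the time, the measured TCP pose, the force and the opening at its end, in the units of the state.
- manip.state(): the state, without advancing time (a new reading comes with each control period).
- manip.grab_frame(name): name is "scene" or "top"; returns a dict with "img" (420x560x3 uint8, blue, green, red), "range_z" (420x560 float32, m along the optical axis (not along the pixel's ray), 0 where there is no reading), "camera_matrix" (3x3 intrinsics, pixels), "k1" (the pictures are not rectified: a ray, as slopes to the right and down, at radius r is drawn at 1 + k1 r^2 times it, then the intrinsics apply), "world_from_camera" (4x4, takes a point from camera to world coordinates). Camera axes: x right, y down, z forward; pixel columns grow to the right and rows downward; lengths in m; the calibration is good to about 2 mm. A picture is of the moment at which its call begins.
- manip.job_done(): hands the job in, once; it reports no verdict.
The state is a dict: "time": time; "joint_pos": joint angles; "joint_vel": joint speeds; "joint_efforts": joint torques, N m; "tool_pos": TCP position; "tool_rot": TCP orientation; "contact_force": force on the tool from outside, world axes, zero at the start; "ft_torque": the same for the moment, N m; "gripper_width": opening from 0.0 (shut) to 1.0 (fully open).
Only numpy, scipy, OpenCV 4.12 (cv2) and the standard library are available. Lean on these libraries where they do the work, as an engineer would, in place of code of your own. Each camera call takes 0.05 s, during which the arm holds its last target. There are 200 camera calls.

## Working session

There is one attempt and no reset: what is moved stays moved. The work goes in short steps, Python scripts to look and compute and a tool call to move; the robot and the scene stay as the last step left them, time stands still between calls to the robot, and variables do not carry over. Pictures are saved under pics/ and viewed, about 8 in all and at most 12, crops included, and the job is handed in when it is done.

Besides the shell and the picture viewer there is one more tool, called as name(argument=value, ...) on one line, values as JSON. drive_tool: Moves the arm, as the interface text tells. Its arguments: {"type":"object","properties":{"motion":{"type":"array","items":{"type":"array"}}},"required":["motion"]}

```bash
ls; mkdir -p pics
python3 - <<'E'
from plant import manip
import cv2,numpy as np
s=manip.state();print({k:np.round(v,3).tolist() for k,v in s.items()}, manip.pinch_z)
for n in("scene","top"):
    f=manip.grab_frame(n);cv2.imwrite(f"pics/{n}0.png",f["img"]);np.savez(f"{n}0.npz",**f)
    print(n,f["camera_matrix"].round(1).tolist(),f["k1"],f["world_from_camera"].round(3).tolist())
E
```

```text
pics
{'time': 0.0, 'joint_pos': [1.04, 0.053, 1.614, 0.0, 1.476, -0.119], 'joint_vel': [0.001, -0.002, -0.0, -0.001, -0.0, 0.001], 'joint_efforts': [-0.001, -39.372, -37.016, -0.0, 0.007, 0.0], 'tool_pos': [0.25, 0.572, 0.23], 'tool_rot': [-0.591, 0.592, 0.387, -0.388], 'contact_force': [0.662, -1.101, -0.975], 'ft_torque': [-0.022, -0.04, -0.001], 'gripper_width': 0.997} -0.0187
scene [[452.9, 0.0, 277.1], [0.0, 452.9, 200.1], [0.0, 0.0, 1.0]] -0.02824503036082731 [[-0.681, 0.442, -0.584, 1.215], [0.732, 0.385, -0.562, 0.701], [-0.023, -0.81, -0.586, 0.72], [0.0, 0.0, 0.0, 1.0]]
top [[478.5, 0.0, 284.2], [0.0, 478.5, 218.0], [0.0, 0.0, 1.0]] -0.14654317909956574 [[0.012, -0.988, 0.155, 0.369], [-1.0, -0.015, -0.019, 0.092], [0.021, -0.155, -0.988, 1.175], [0.0, 0.0, 0.0, 1.0]]
```

View pics/scene0.png

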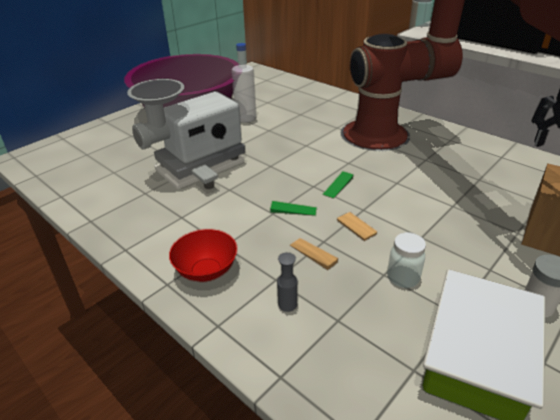

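View pics/top0.png

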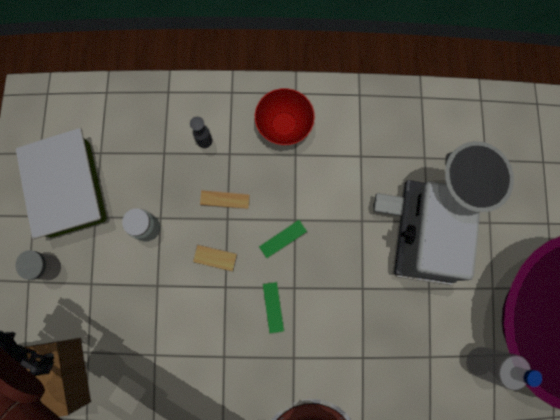

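Candidates in the top view are two orange pieces, at (225,199) and (215,258), and two green decoys, at (283,239) and (273,307). The longer, narrower orange piece should be the wedge and the shorter, wider one the packer. The mincer's hanging bracket is at (390,205). Next I'll measure these and enlarge the crop to confirm.

```bash
cat > h.py <<'E'
import cv2,numpy as np
def rays(f,uv):
    uv=np.asarray(uv,float).reshape(-1,1,2)
    p=cv2.undistortPoints(uv,f["camera_matrix"],np.array([float(f["k1"]),0,0,0])).reshape(-1,2)
    return np.c_[p,np.ones(len(p))]
def plane(f,uv,z):
    T=f["world_from_camera"];d=rays(f,uv)@T[:3,:3].T;o=T[:3,3]
    return o+d*((z-o[2])/d[:,2])[:,None]
def cloud(f,mask):
    v,u=np.nonzero(mask&(f["range_z"]>0));T=f["world_from_camera"]
    return (rays(f,np.c_[u,v])*f["range_z"][v,u][:,None])@T[:3,:3].T+T[:3,3]
def blobs(f,lo,hi,amin=100):
    m=cv2.inRange(cv2.cvtColor(f["img"],cv2.COLOR_BGR2HSV),lo,hi)
    c,_=cv2.findContours(m,cv2.RETR_EXTERNAL,cv2.CHAIN_APPROX_NONE)
    return m,[x for x in c if cv2.contourArea(x)>amin]
def fill(f,c):
    m=np.zeros(f["img"].shape[:2],np.uint8);cv2.drawContours(m,[c],-1,1,-1);return m>0
def rect(xy):
    (c,(w,h),a)=cv2.minAreaRect(np.asarray(xy,np.float32)*1000);
    if w<h:w,h,a=h,w,a+90
    return np.round([*c,w,h,(a+90)%180-90],1)  # mm, long-axis heading deg
E
python3 - <<'E'
from h import *
for n in("scene","top"):
    f=dict(np.load(n+"0.npz"))
    m,cs=blobs(f,(8,90,90),(22,255,255))
    for c in cs:
        u=c.reshape(-1,2).mean(0).round()
        if not(100<u[0]<400): continue
        p=cloud(f,fill(f,c));print(n,u,"orange z",np.percentile(p[:,2],[5,50,95]).round(4),"plane z.01",rect(plane(f,c,.010)[:,:2]))
        q=rect(plane(f,c,.010)[:,:2]);d=np.array([np.cos(np.radians(q[4])),np.sin(np.radians(q[4]))])
        t=(p[:,:2]*1000-q[:2])@d;print("  z fit along heading slope",np.polyfit(t,p[:,2]*1000,1).round(3))
    for nm,lo,hi in(("red",(0,180,80),(6,255,255)),):
        for c in blobs(f,lo,hi,400)[1]:
            p=cloud(f,fill(f,c));print(n,nm,c.reshape(-1,2).mean(0).round(),p.mean(0).round(3),p[:,:2].min(0).round(3),p[:,:2].max(0).round(3),p[:,2].max())
f=dict(np.load("top0.npz"))
a=cv2.resize(f["img"][170:290,170:320],None,fx=4,fy=4,interpolation=2)
b=cv2.resize(f["img"][170:290,360:490],None,fx=4,fy=4,interpolation=2)
s=dict(np.load("scene0.npz"))["img"]
c=cv2.resize(s[80:200,130:255],None,fx=4,fy=4,interpolation=2)
d=cv2.resize(s[160:280,250:390],None,fx=4,fy=4,interpolation=2)
o=cv2.resize(np.vstack([np.hstack([a,b])[:, :1100],np.hstack([c,d])[:, :1100] if 0 else cv2.resize(np.hstack([c,d]),(1120,480))[:, :1120]]) if a.shape[1]+b.shape[1]==1120 else a,(800,600))
cv2.imwrite("pics/crop1.png",o)
E
```

```text
scene [314. 253.] orange z [0.002  0.0081 0.0138] plane z.01 [602.  223.5 117.4  43.4  89.9]
  z fit along heading slope [0.087 7.74 ]
scene [357. 226.] orange z [0.0042 0.0094 0.0117] plane z.01 [454.9 240.3 104.1  48.6  78. ]
  z fit along heading slope [5.000e-03 8.923e+00]
scene red [203. 254.] [0.787 0.053 0.03 ] [ 0.727 -0.   ] [0.872 0.149] 0.06252755304362645
top [216. 259.] orange z [0.0067 0.0102 0.0141] plane z.01 [452.  238.5  98.2  42.4  78. ]
  z fit along heading slope [-1.0000e-03  1.0256e+01]
top [224. 199.] orange z [0.0012 0.008  0.0145] plane z.01 [597.3 219.  119.7  35.8  86.4]
  z fit along heading slope [0.099 7.849]
top red [283. 122.] [0.803 0.075 0.018] [0.725 0.005] [0.864 0.145] 0.06409997198217976Traceback (most recent call last):
  File "<stdin>", line 20, in <module>
    return _nx.concatenate(arrs, 0, dtype=dtype, casting=casting)
           ~~~~~~~~~~~~~~~^^^^^^^^^^^^^^^^^^^^^^^^^^^^^^^^^^^^^^^
ValueError: all the input array dimensions except for the concatenation axis must match exactly, but along dimension 1, the array at index 0 has size 1100 and the array at index 1 has size 1120
```

Run:
```python
from h import *
for n,(u0,v0,u1,v1) in {"scene":(185,150,225,195),"top":(360,170,490,290)}.items():
    f=dict(np.load(n+"0.npz"));m=np.zeros((420,560),bool);m[v0:v1,u0:u1]=1
    p=cloud(f,m)
    h=np.histogram(p[:,2],np.arange(0,.27,.01))[0];print(n,h.tolist())
    b=p[(p[:,2]>.047)&(p[:,2]<.065)];print("bracket z",np.percentile(b[:,2],[5,50,95]).round(4),len(b))
    bb=b[(b[:,1]>np.median(b[:,1])-.1)]
    print(" rect",rect(bb[:,:2]),bb[:,:2].min(0).round(3),bb[:,:2].max(0).round(3))
    if n=="top":
        for lo,hi in((.02,.06),(.06,.11),(.12,.16),(.16,.22)):
            q=p[(p[:,2]>lo)&(p[:,2]<hi)];print(lo,hi,len(q),rect(q[:,:2]) if len(q)>50 else 0, np.median(q[:,2]).round(3))
    g=np.clip(f["range_z"][v0:v1,u0:u1],.3,3)
a=dict(np.load("top0.npz"))["img"];s=dict(np.load("scene0.npz"))["img"]
R=lambda i:cv2.resize(i,(400,300),interpolation=cv2.INTER_CUBIC)
o=np.vstack([np.hstack([R(a[170:290,170:330]),R(a[170:290,350:510])]),np.hstack([R(s[160:280,240:400]),R(s[125:200,150:250])])])
cv2.imwrite("pics/crop1.png",o)
```

```text
scene [248, 139, 37, 41, 154, 339, 240, 83, 88, 64, 31, 5, 0, 0, 0, 0, 0, 0, 0, 0, 0, 0, 0, 0, 0, 0]
bracket z [0.049  0.0542 0.0645] 508
 rect [ 560.  -186.2  135.    95.5  -11. ] [ 0.487 -0.243] [ 0.622 -0.142]
top [2983, 103, 2, 10, 138, 611, 604, 25, 92, 87, 92, 94, 115, 118, 123, 230, 183, 151, 345, 4437, 33, 0, 0, 0, 0, 0]
bracket z [0.0497 0.0551 0.0645] 963
 rect [ 514.6 -218.4  247.7  131.     7.9] [ 0.401 -0.3  ] [ 0.641 -0.145]
0.02 0.06 761 [ 497.1 -223.1  267.1  116.8   22.6] 0.053
0.06 0.11 900 [ 519.1 -279.3  231.8  148.1   -7.1] 0.067
0.12 0.16 586 [ 504.7 -246.8  224.4  114.2    5.1] 0.145
0.16 0.22 5149 [ 505.3 -267.2  201.4  153.2   -9.2] 0.195
```

View pics/crop1.png

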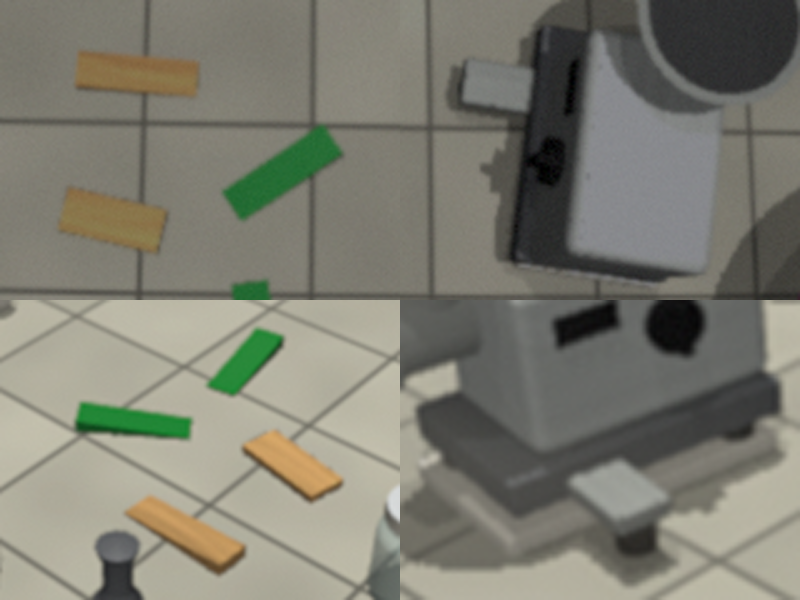

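Run:
```python
from h import *
f=dict(np.load("top0.npz"))
m=np.zeros((420,560),bool);m[180:225,360:404]=1
p=cloud(f,m);k=(p[:,2]>.049)&(p[:,2]<.062);print("bracket",rect(p[k][:,:2]),p[k][:,:2].min(0),p[k][:,:2].max(0),np.median(p[k][:,2]))
# outer edge: for rows, first y
b=p[k]
print("bracket crop corners z.055",(plane(f,[[375.2,194],[374,212],[404,194.5],[403,215]],.055)*1000).round(1).tolist())
m[:]=0;m[170:290,350:510]=1;p=cloud(f,m);q=p[(p[:,2]>.06)&(p[:,2]<.075)]
print("base",rect(q[:,:2]))
# left (+y) edge line of base: max y per x-bin
xs=np.arange(.42,.62,.02);e=[(x,q[abs(q[:,0]-x)<.01][:,1].max()) for x in xs if (abs(q[:,0]-x)<.01).any()]
e=np.array(e);print(e.round(3).tolist(),np.degrees(np.arctan(np.polyfit(e[:,0],e[:,1],1)[0])))
s=dict(np.load("scene0.npz"))
print("foot bottom px z.016",(plane(s,[[209,188.0],[203.5,186.5],[214,186.5]],.016)*1000).round(1).tolist())
m=np.zeros((420,560),bool);m[160:185,190:222]=1
p=cloud(s,m);k=(p[:,2]>.049)&(p[:,2]<.062)&(p[:,1]>-.2);print("scene bracket",rect(p[k][:,:2]),np.median(p[k][:,2]))
# bystanders
f_=f
for nm,(u0,v0,u1,v1) in {"jar":(118,205,162,242),"stomper":(185,112,215,150)}.items():
    m[:]=0;m[v0:v1,u0:u1]=1;p=cloud(f,m);p=p[p[:,2]>.03];print(nm,p[:,:3].min(0).round(3),p.max(0).round(3))
```

```text
bracket [ 572.7 -180.4   71.2   66.3   80.7] [ 0.53437792 -0.21740849] [ 0.60818028 -0.14494216] 0.05368390741297835
bracket crop corners z.055 [[606.9, -148.2, 55.0], [562.8, -144.4, 55.0], [607.0, -219.2, 55.0], [556.6, -215.2, 55.0]]
base [ 519.1 -280.1  231.1  148.3   -7.5]
[[0.42, -0.193], [0.44, -0.194], [0.46, -0.198], [0.48, -0.2], [0.5, -0.203], [0.52, -0.206], [0.54, -0.209], [0.56, -0.213], [0.58, -0.215], [0.6, -0.216]] -7.880380310654237
foot bottom px z.016 [[594.8, -155.6, 16.0], [600.1, -173.0, 16.0], [580.8, -150.7, 16.0]]
scene bracket [ 585.6 -172.4   58.9   45.9   81.8] 0.05346545369529593
jar [0.489 0.377 0.03 ] [0.559 0.442 0.107]
stomper [0.73  0.256 0.03 ] [0.771 0.294 0.138]
```

The crop confirms it. Upper left, the tapered orange wedge has its thin end towards -y world, with the slope measured at about 0.1. Below it is the flat packer, and the green pieces are decoys. The foot comes out near (0.585,-0.163), with the mincer yawed about -7.8°. Next I'll check the board edge, the tray overhang and the tool deltas.

```bash
cat >> h.py <<'E'
from scipy.spatial.transform import Rotation as Ro
def tool(s):
    w,x,y,z=s["tool_rot"];R=Ro.from_quat([x,y,z,w]).as_matrix();return R,np.degrees(np.arctan2(R[1,0],R[0,0]))
def need(s,xyz,head):
    R,a=tool(s);d=R.T@(np.asarray(xyz)-s["tool_pos"])
    print("head",a.round(2),"ydir",R[:,1].round(3),"pos",np.round(s["tool_pos"],4),"F",np.round(s["contact_force"],2),"w",round(s["gripper_width"],3),"t",s["time"])
    dh=(head-a+90)%180-90
    t=np.radians(a+dh);Rt=np.c_[[np.cos(t),np.sin(t),0],[0,0,-1],[-np.sin(t),np.cos(t),0]]
    print("units old frame",(d/.025).round(3),"units after turn",(Rt.T@(np.asarray(xyz)-s["tool_pos"])/.025).round(3),"turn units",((Ro.from_matrix(R.T@Rt).as_rotvec(degrees=True))/5).round(3))
E
python3 - <<'E'
from h import *
from plant import manip
s=dict(np.load("scene0.npz"))
P=plane(s,[[178.75,187],[245,162.5]],.008);print("board edge",(P*1000).round(1).tolist())
M=np.array([519,-280]);a=np.radians(-7.8);R=np.array([[np.cos(a),-np.sin(a)],[np.sin(a),np.cos(a)]])
print("in mincer",(P[:,:2]*1000-M)@R)
f=dict(np.load("top0.npz"));m=np.zeros((420,560),bool);m[135:215,440:520]=1
p=cloud(f,m);p=p[p[:,2]>.22];q=(p[:,:2]*1000-M)@R;print("tray mincer",q.min(0),q.max(0))
u=np.array([.136,.99]);pk=np.array([.4525,.239])+.036*np.array([np.cos(np.radians(78)),np.sin(np.radians(78))])
print(pk);need(manip.state(),[*pk,.05],-12)
E
```

```text
board edge [[641.0, -234.4, 8.0], [425.7, -188.4, 8.0]]
in mincer [[ 114.66232787   61.75119339]
 [-104.9102544    78.12506333]]
tray mincer [  16.02848229 -101.82762041] [163.3595953   44.68226035]
[0.45998482 0.27421331]
head 66.41 ydir [-0.001 -0.002 -1.   ] pos [0.2499 0.5723 0.2302] F [ 0.05 -0.11  0.36] w 1.004 t 0.1
units old frame [ -7.547   7.218 -12.475] units after turn [10.699  7.206 -9.914] turn units [ 1.3000e-02  1.5681e+01 -2.0000e-02]
```

drive_tool(motion=[[[0, 0.3, 0], [0, 1, 0], -1], [[0, 0.3, 0], [0, 1, 0], -1], [[0, 0.3, 0], [0, 1, 0], -1], [[0, 0.3, 0], [0, 1, 0], -1], [[0, 0.3, 0], [0, 1, 0], -1], [[0, 0.3, 0], [0, 1, 0], -1], [[0, 0.3, 0], [0, 1, 0], -1], [[0, 0.3, 0], [0, 1, 0], -1], [[0, 0.3, 0], [0, 1, 0], -1], [[0, 0.3, 0], [0, 1, 0], -1], [[0, 0.3, 0], [0, 1, 0], -1], [[0, 0.3, 0], [0, 1, 0], -1]])

```text
time: 1.3
tool_pos: [0.2499, 0.5724, 0.1403]
tool_rot: [-0.706, 0.706, 0.038, -0.038]
contact_force: [0.2, 0.3, 0.0]
gripper_width: 1.0
```

drive_tool(motion=[[[0, 0, 0], [0, 1, 0], -1], [[0, 0, 0], [0, 1, 0], -1], [[0, 0, 0], [0, 1, 0], -1], [[0, 0, 0], [0, 0.7, 0], -1], [[1, 0, -0.9], [0, 0, 0], -1], [[1, 0, -0.9], [0, 0, 0], -1], [[1, 0, -0.9], [0, 0, 0], -1], [[1, 0, -0.9], [0, 0, 0], -1], [[1, 0, -0.9], [0, 0, 0], -1], [[1, 0, -0.9], [0, 0, 0], -1], [[1, 0, -0.9], [0, 0, 0], -1], [[1, 0, -0.9], [0, 0, 0], -1]])

```text
time: 2.5
tool_pos: [0.4083, 0.3534, 0.1408]
tool_rot: [-0.703, 0.703, -0.075, 0.074]
contact_force: [0.5, 1.0, 0.2]
gripper_width: 1.004
```

drive_tool(motion=[[[1, 0, -1], [0, 0, 0], -1], [[1, 0, -1], [0, 0, 0], -1], [[0.7, 0, -0.7], [0, 0, 0], -1], [[0, 0, 0], [0, 0, 0], -1], [[0, 0, 0], [0, 0, 0], -1]])

```text
time: 3.0
tool_pos: [0.4596, 0.2745, 0.1409]
tool_rot: [0.703, -0.703, 0.075, -0.075]
contact_force: [-0.2, 0.8, 0.1]
gripper_width: 0.997
```

Run:
```python
from h import *
from plant import manip
need(manip.state(),[.46,.2742,.01],-12)
f=manip.grab_frame("scene");cv2.imwrite("pics/s1.png",cv2.resize(f["img"][150:330,220:460],(800,600),interpolation=2))
```

```text
head -12.16 ydir [-0.001  0.    -1.   ] pos [0.4596 0.2745 0.1409] F [-0.17  0.77  0.13] w 0.997 t 3.0
units old frame [ 0.023  5.237 -0.008] units after turn [ 0.018  5.237 -0.009] turn units [ 0.001 -0.033 -0.011]
```

View pics/s1.png

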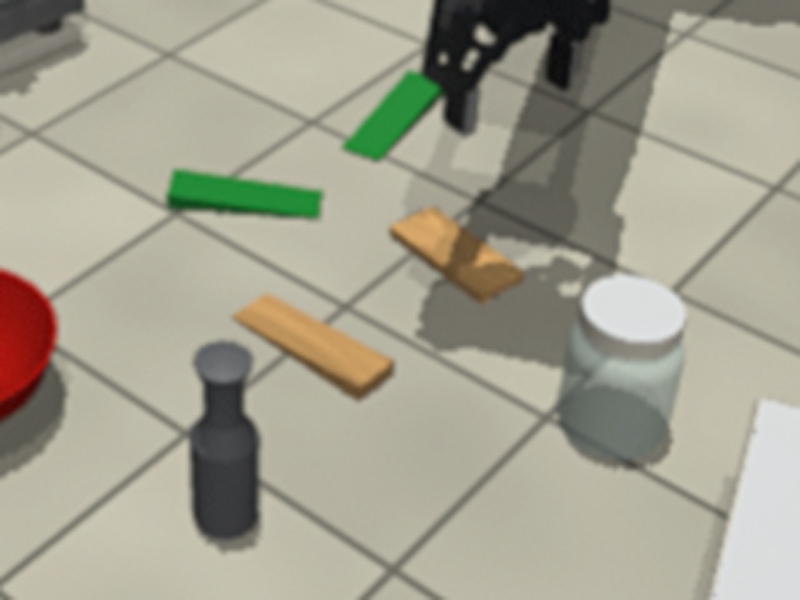

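The gripper stands open above the packer (crop (455,255)), clear of the jar and stomper. I'll pre-close partway, then descend.

drive_tool(motion=[[[0, 1, 0], [0, 0, 0], -0.25], [[0, 1, 0], [0, 0, 0], -0.25], [[0, 1, 0], [0, 0, 0], -0.25], [[0, 1, 0], [0, 0, 0], -0.25], [[0, 0.8, 0], [0, 0, 0], -0.25], [[0, 0.4, 0], [0, 0, 0], -0.25], [[0, 0.1, 0], [0, 0, 0], -0.25], [[0, 0, 0], [0, 0, 0], -0.25]])

```text
time: 3.85
tool_pos: [0.4598, 0.2753, 0.0091]
tool_rot: [0.703, -0.703, 0.074, -0.074]
contact_force: [-0.1, -0.4, 0.6]
gripper_width: 0.624
```

drive_tool(motion=[[[0, 0.08, 0], [0, 0, 0], -0.25], [[0, 0.08, 0], [0, 0, 0], -0.25]])

```text
time: 4.05
tool_pos: [0.4609, 0.2752, 0.0061]
tool_rot: [0.704, -0.703, 0.074, -0.075]
contact_force: [0.3, 0.1, -0.1]
gripper_width: 0.624
```

drive_tool(motion=[[[0, 0.08, 0], [0, 0, 0], -0.25], [[0, 0.06, 0], [0, 0, 0], -0.25], [[0, 0, 0], [0, 0, 0], -0.25]])

```text
time: 4.35
tool_pos: [0.4597, 0.2746, 0.0012]
tool_rot: [-0.703, 0.703, -0.075, 0.074]
contact_force: [-0.6, -0.1, -0.7]
gripper_width: 0.625
```

drive_tool(motion=[[[0, 0.06, 0], [0, 0, 0], -0.25], [[0, 0, 0], [0, 0, 0], -0.25]])

```text
time: 4.55
tool_pos: [0.4598, 0.2746, -0.0004]
tool_rot: [-0.703, 0.703, -0.075, 0.074]
contact_force: [0.5, 0.4, -0.8]
gripper_width: 0.624
```

drive_tool(motion=[[[0, 0, 0], [0, 0, 0], 0.2], [[0, 0, 0], [0, 0, 0], 0.2], [[0, 0, 0], [0, 0, 0], 0.2], [[0, 0, 0], [0, 0, 0], 0.2], [[0, 0, 0], [0, 0, 0], 0.2], [[0, 0, 0], [0, 0, 0], 0.2]])

```text
time: 5.15
tool_pos: [0.4603, 0.2748, 0.0002]
tool_rot: [0.703, -0.703, 0.074, -0.075]
contact_force: [1.4, -0.5, 2.9]
gripper_width: 0.494
```

drive_tool(motion=[[[0, -0.3, 0], [0, 0, 0], 0.2], [[0, -0.5, 0], [0, 0, 0], 0.2], [[0, 0, 0], [0, 0, 0], 0.2], [[0, 0, 0], [0, 0, 0], 0.2]])

```text
time: 5.55
tool_pos: [0.4602, 0.2748, 0.0205]
tool_rot: [0.703, -0.703, 0.074, -0.075]
contact_force: [1.0, -0.6, -0.1]
gripper_width: 0.493
```

```bash
cat > p.py <<'E'
from h import *
from plant import manip
def orange():
    out={}
    for n in("scene","top"):
        f=manip.grab_frame(n)
        for c in blobs(f,(8,90,60),(22,255,255),60)[1]:
            u=c.reshape(-1,2).mean(0).round()
            if not(100<u[0]<(410 if n=="top" else 400)): continue
            p=cloud(f,fill(f,c))
            if np.median(p[:,2])>.1: continue
            zc=np.median(p[:,2]);print(n,u,"z",np.percentile(p[:,2],[5,50,95]).round(4),"rect@zmed",rect(plane(f,c,zc)[:,:2]))
        out[n]=f
    return out
E
python3 - <<'E'
from p import *
o=orange();cv2.imwrite("pics/s2.png",cv2.resize(o["scene"]["img"][130:290,250:450],(800,600),interpolation=2))
need(manip.state(),[.5,0,.03],-7.8)
E
```

```text
scene [314. 253.] z [0.0016 0.0078 0.0137] rect@zmed [598.2 222.1 118.1  42.9  87.4]
scene [369. 226.] z [0.0231 0.03   0.0324] rect@zmed [456.  280.5  65.9  29.6  31.5]
scene [347. 217.] z [0.0225 0.0292 0.0731] rect@zmed [466.7 216.7  80.6  29.6  53.8]
scene [318.  38.] z [-0.2054  0.0166  0.1952] rect@zmed [-728.6 -900.9 1612.5  975.3   37.1]
top [224. 258.] z [0.0263 0.0299 0.0333] rect@zmed [447.4 217.3  56.3  42.9  77. ]
top [224. 199.] z [0.0016 0.0081 0.0144] rect@zmed [597.7 219.2 119.8  35.7  86.5]
head -12.09 ydir [-0. -0. -1.] pos [0.4596 0.2746 0.0196] F [ 0.66 -0.12 -0.02] w 0.493 t 5.65
units old frame [  3.881  -0.413 -10.401] units after turn [  3.091  -0.414 -10.662] turn units [ 0.002 -0.859 -0.003]
```

View pics/s2.png

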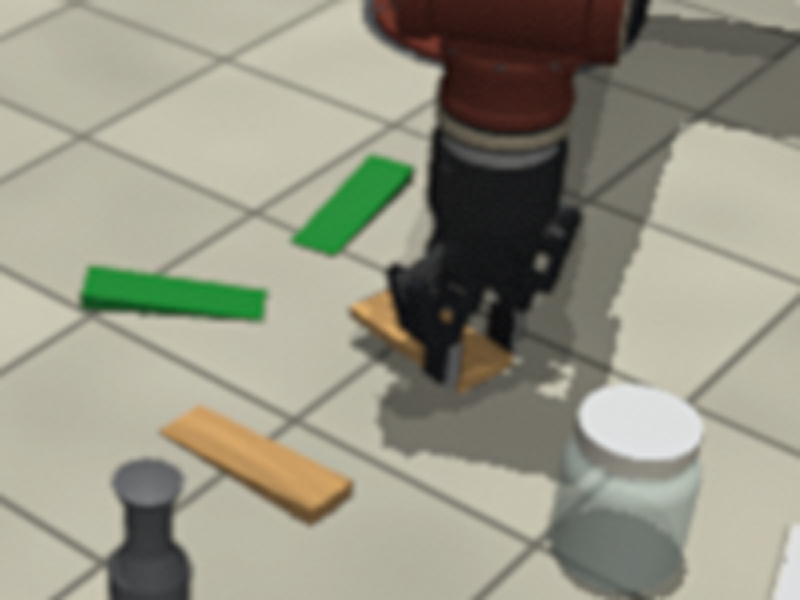

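The packer is held level, 20 mm up, with the inner end where I expected (crop (355,310)). Carrying it to the staging point in front of the foot.

Run:
```python
from p import *
need(manip.state(),[.6018,-.0441,.05],-7.8)
```

```text
head -12.09 ydir [-0. -0. -1.] pos [0.4596 0.2746 0.0196] F [ 0.66 -0.12 -0.02] w 0.493 t 5.65
units old frame [  8.232  -1.214 -11.273] units after turn [  7.365  -1.214 -11.857] turn units [ 0.002 -0.859 -0.003]
```

drive_tool(motion=[[[0, -0.6, 0], [0, -0.43, 0], 0.2], [[0, -0.61, 0], [0, -0.43, 0], 0.2], [[0.6, 0, -0.95], [0, 0, 0], 0.2], [[0.6, 0, -0.95], [0, 0, 0], 0.2], [[0.6, 0, -0.95], [0, 0, 0], 0.2], [[0.6, 0, -0.95], [0, 0, 0], 0.2], [[0.6, 0, -0.95], [0, 0, 0], 0.2], [[0.6, 0, -0.95], [0, 0, 0], 0.2], [[0.6, 0, -0.95], [0, 0, 0], 0.2], [[0.6, 0, -0.95], [0, 0, 0], 0.2], [[0.6, 0, -0.95], [0, 0, 0], 0.2], [[0.6, 0, -0.95], [0, 0, 0], 0.2]])

```text
time: 6.85
tool_pos: [0.5761, 0.0179, 0.0494]
tool_rot: [0.705, -0.705, 0.049, -0.048]
contact_force: [0.6, 0.2, -0.0]
gripper_width: 0.493
```

drive_tool(motion=[[[0.6, 0, -0.95], [0, 0, 0], 0.2], [[0.6, 0, -0.95], [0, 0, 0], 0.2], [[0.16, 0, -0.45], [0, 0, 0], 0.2], [[0, 0.6, 0], [0, 0, 0], 0.2], [[0, 0.6, 0], [0, 0, 0], 0.2], [[0, 0.3, 0], [0, 0, 0], 0.2], [[0, 0, 0], [0, 0, 0], 0.2]])

```text
time: 7.55
tool_pos: [0.5994, -0.0423, 0.0094]
tool_rot: [0.706, -0.705, 0.05, -0.046]
contact_force: [-0.4, 0.2, 0.0]
gripper_width: 0.49
```

Run:
```python
from p import *
o=orange();need(manip.state(),[.5931,-.1071,.001],-7.8)
a=cv2.resize(o["scene"]["img"][120:240,150:310],(560,420),interpolation=2)
b=cv2.resize(o["top"]["img"][160:280,320:480],(560,420),interpolation=2)
cv2.imwrite("pics/s3.png",cv2.resize(np.hstack([a,b]),(800,300)))
```

```text
scene [314. 253.] z [0.002  0.0077 0.0133] rect@zmed [600.  221.9 117.5  43.6  89.9]
scene [235. 202.] z [0.014  0.0189 0.0376] rect@zmed [587.6 -50.8  87.2  36.9  53.7]
scene [355.  42.] z [-0.2079  0.0567  0.2165] rect@zmed [-817.3 -592.8 1575.8  406.5   25.2]
scene [263.  20.] z [-0.1357  0.0467  0.1519] rect@zmed [ -641.  -1203.7  1098.4   348.3    36.5]
top [355. 200.] z [0.0163 0.0214 0.3746] rect@zmed [ 600.3 -103.    38.3   32.8   79.5]
top [224. 199.] z [0.0018 0.0079 0.0148] rect@zmed [597.5 219.1 119.8  35.5  86.1]
top [353.  62.] z [-0.759  -0.7509 -0.7424] rect@zmed [1376.3 -244.3  113.6   35.    -6.5]
top [242.  53.] z [-0.7579 -0.7491 -0.7407] rect@zmed [1404.2  253.2  161.5   34.8    1.8]
top [274.  57.] z [-0.7589 -0.7504 -0.7413] rect@zmed [1384.8  114.4  202.1  113.    29.1]
head -7.74 ydir [-0.001  0.    -1.   ] pos [ 0.6014 -0.0429  0.0119] F [-0.56 -0.07 -0.52] w 0.493 t 7.65
units old frame [ 0.017  0.435 -2.589] units after turn [ 0.02   0.435 -2.588] turn units [-0.001  0.013 -0.014]
```

View pics/s3.png

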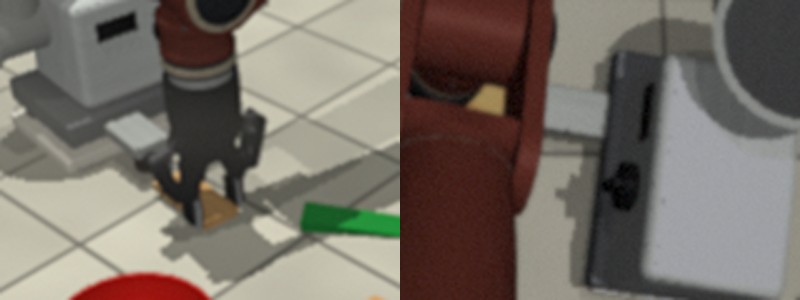

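The packer is staged in line with the bracket, just in front of the foot (scene half, about (195,200)). I'll lower it and slide it in.

drive_tool(motion=[[[0, 0.25, 0], [0, 0, 0], 0.2], [[0, 0.15, 0], [0, 0, 0], 0.2], [[0, 0, 0], [0, 0, 0], 0.2]])

```text
time: 7.95
tool_pos: [0.6015, -0.0436, 0.002]
tool_rot: [0.706, -0.705, 0.048, -0.048]
contact_force: [-0.1, 0.1, 0.2]
gripper_width: 0.493
```

drive_tool(motion=[[[0, 0, -0.3], [0, 0, 0], 0.2], [[0, 0, -0.3], [0, 0, 0], 0.2], [[0, 0, -0.3], [0, 0, 0], 0.2], [[0, 0, -0.3], [0, 0, 0], 0.2], [[0, 0, 0], [0, 0, 0], 0.2]])

```text
time: 8.45
tool_pos: [0.5979, -0.0748, 0.0027]
tool_rot: [-0.705, 0.706, -0.049, 0.049]
contact_force: [0.2, -0.4, 0.2]
gripper_width: 0.492
```

drive_tool(motion=[[[0, 0, -0.3], [0, 0, 0], 0.2], [[0, 0, -0.3], [0, 0, 0], 0.2], [[0, 0, -0.3], [0, 0, 0], 0.2], [[0, 0, -0.3], [0, 0, 0], 0.2], [[0, 0, -0.18], [0, 0, 0], 0.2], [[0, 0, 0], [0, 0, 0], 0.2]])

```text
time: 9.05
tool_pos: [0.5932, -0.1084, 0.0026]
tool_rot: [-0.705, 0.705, -0.048, 0.048]
contact_force: [-0.2, 0.1, 0.2]
gripper_width: 0.491
```

drive_tool(motion=[[[0, 0.06, 0], [0, 0, 0], 0.2], [[0, 0.02, 0], [0, 0, 0], 0.2], [[0, 0, 0], [0, 0, 0], -0.25], [[0, 0, 0], [0, 0, 0], -0.25], [[0, 0, 0], [0, 0, 0], -0.25]])

```text
time: 9.55
tool_pos: [0.5934, -0.1076, 0.0007]
tool_rot: [-0.705, 0.705, -0.048, 0.048]
contact_force: [-0.6, -0.3, 0.0]
gripper_width: 0.629
```

drive_tool(motion=[[[0, -0.5, 0], [0, 0, 0], -0.25], [[0, -0.8, 0.2], [0, 0, 0], -0.25], [[0, -0.6, 1], [0, 0, 0], -0.25], [[0, 0, 1], [0, 0, 0], -0.25], [[0, 0, 1], [0, 0, 0], -0.25], [[0, 0, 1], [0, 0, 0], -0.25], [[0, 0, 1], [0, 0, 0], -0.25], [[0, 0, 1], [0, 0, 0], -0.25], [[0, 0, 1], [0, 0, 0], -0.25], [[0, 0, 1], [0, 0, 0], -0.25], [[0, 0, 1], [0, 0, 0], -0.25]])

```text
time: 10.65
tool_pos: [0.6249, 0.1213, 0.0493]
tool_rot: [0.706, -0.705, 0.048, -0.048]
contact_force: [-0.4, -0.1, 0.1]
gripper_width: 0.626
```

Run:
```python
from p import *
o=orange();a=np.radians(86.5);w=np.array([.5975,.2195])+.042*np.array([np.cos(a),np.sin(a)])
print(w);need(manip.state(),[*w,.002],-3.5)
a=cv2.resize(o["scene"]["img"][120:240,150:310],(560,420),interpolation=2)
b=cv2.resize(o["top"]["img"][160:280,320:480],(560,420),interpolation=2)
cv2.imwrite("pics/s4.png",cv2.resize(np.hstack([a,b]),(800,300)))
```

```text
scene [158. 390.] z [-0.7551 -0.7497 -0.7444] rect@zmed [ 873.8 -244.9  116.7   23.1   -2. ]
scene [314. 253.] z [0.002  0.0079 0.0138] rect@zmed [601.1 222.1 117.4  43.5 -88.9]
scene [214. 192.] z [0.0054 0.0093 0.0125] rect@zmed [ 590.7 -141.   106.1   46.6   84.1]
scene [277.  25.] z [-0.1844  0.0228  0.1645] rect@zmed [ -696.3 -1137.9  1315.9   558.1    36.7]
top [367. 207.] z [0.0058 0.0096 0.0141] rect@zmed [ 587.2 -142.9   98.1   43.7   82.7]
top [214. 198.] z [0.0055 0.0107 0.0163] rect@zmed [598.7 243.4  70.3  36.   87.4]
top [240.  61.] z [-0.7583 -0.7501 -0.7435] rect@zmed [1.3752e+03 2.5780e+02 1.0170e+02 4.7900e+01 7.0000e-01]
[0.60006404 0.26142166]
head -7.62 ydir [ 0.002  0.001 -1.   ] pos [0.625  0.1228 0.0494] F [-0.05 -0.09 -0.44] w 0.62 t 10.75
units old frame [-1.727  1.899  5.361] units after turn [-1.335  1.896  5.473] turn units [-0.012 -0.824  0.019]
```

View pics/s4.png

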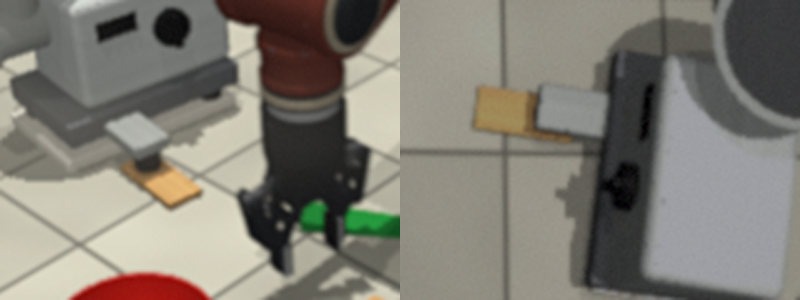

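The packer lies flat under the foot and in line with it: centre (0.587,-0.143), heading 82.7°, top at 10 mm. The mincer hasn't moved. Now the wedge.

drive_tool(motion=[[[0, 0, 0], [0, -0.41, 0], -0.4], [[0, 0, 0], [0, -0.41, 0], -0.4], [[-0.25, 0, 0.95], [0, 0, 0], -0.4], [[-0.25, 0, 0.95], [0, 0, 0], -0.4], [[-0.25, 0, 0.95], [0, 0, 0], -0.4], [[-0.25, 0, 0.95], [0, 0, 0], -0.4], [[-0.25, 0, 0.95], [0, 0, 0], -0.4], [[-0.08, 0, 0.72], [0, 0, 0], -0.4], [[0, 0, 0], [0, 0, 0], -0.4], [[0, 0, 0], [0, 0, 0], -0.4]])

```text
time: 11.75
tool_pos: [0.6004, 0.2584, 0.0484]
tool_rot: [-0.707, 0.707, -0.023, 0.023]
contact_force: [-0.6, -0.1, -0.4]
gripper_width: 0.697
```

Run:
```python
from p import *
need(manip.state(),[.6001,.2614,.001],-3.5)
```

```text
head -3.67 ydir [ 0.    -0.001 -1.   ] pos [0.6004 0.2584 0.0484] F [-0.56 -0.14 -0.4 ] w 0.697 t 11.75
units old frame [-0.019  1.895  0.118] units after turn [-0.018  1.895  0.117] turn units [ 0.006 -0.035  0.005]
```

drive_tool(motion=[[[0, 0.7, 0.1], [0, 0, 0], -0.25], [[0, 0.7, 0], [0, 0, 0], -0.25], [[0, 0.3, 0], [0, 0, 0], -0.25], [[0, 0.15, 0], [0, 0, 0], -0.25], [[0, 0, 0], [0, 0, 0], -0.25], [[0, 0, 0], [0, 0, 0], 0.35], [[0, 0, 0], [0, 0, 0], 0.35], [[0, 0, 0], [0, 0, 0], 0.35], [[0, 0, 0], [0, 0, 0], 0.35], [[0, 0, 0], [0, 0, 0], 0.35], [[0, 0, 0], [0, 0, 0], 0.35], [[0, 0, 0], [0, 0, 0], 0.35]])

```text
time: 12.95
tool_pos: [0.6009, 0.2615, 0.0027]
tool_rot: [0.707, -0.707, 0.022, -0.023]
contact_force: [-1.2, -0.1, 6.5]
gripper_width: 0.4
```

drive_tool(motion=[[[0, -0.4, 0], [0, 0, 0], 0.35], [[0, -0.8, 0], [0, 0, 0], 0.35], [[0, -0.4, 0], [0, 0, 0], 0.35], [[0, 0, 0], [0, 0, 0], 0.35]])

```text
time: 13.35
tool_pos: [0.6014, 0.2617, 0.0439]
tool_rot: [0.707, -0.706, 0.022, -0.024]
contact_force: [-1.1, 0.1, 1.1]
gripper_width: 0.401
```

Run:
```python
from p import *
o=orange()
# wedge centre at y_m=125+15+60+12 -> grip +42
a=np.radians(-7.8);R=np.array([[np.cos(a),-np.sin(a)],[np.sin(a),np.cos(a)]]);M=np.array([.519,-.280])
t=M+R@[.050,.254];print(t)
need(manip.state(),[*t,.045],-7.5)
cv2.imwrite("pics/s5.png",cv2.resize(o["scene"]["img"][180:300,240:400],(480,360),interpolation=2))
```

```text
scene [331. 247.] z [0.0469 0.0532 0.0566] rect@zmed [600.3 273.   55.8  26.3  37.9]
scene [304. 236.] z [0.0418 0.0458 0.0951] rect@zmed [599.5 200.7  79.3  35.4  85.4]
scene [214. 192.] z [0.0047 0.0093 0.0123] rect@zmed [ 590.7 -140.8  106.1   46.7   83.2]
scene [299.  32.] z [-0.2009  0.0098  0.1834] rect@zmed [ -736.3 -1013.1  1526.6   821.8    36.9]
top [367. 207.] z [0.0058 0.0097 0.0141] rect@zmed [ 587.1 -143.    98.    43.6   82.7]
top [235. 197.] z [0.04   0.0445 0.0511] rect@zmed [595.7 190.   61.   36.9  85.6]
top [353.  64.] z [-0.7586 -0.75   -0.7426] rect@zmed [1372.4 -237.1  103.6   39.7   -1.5]
top [241.  61.] z [-0.7586 -0.7496 -0.7422] rect@zmed [1370.   247.9   92.6   34.8    2. ]
top [271.  53.] z [-0.7582 -0.7508 -0.7431] rect@zmed [1406.6  117.7  170.2   46.8  -13.2]
[ 0.60300915 -0.03513583]
head -3.69 ydir [-0. -0. -1.] pos [0.6    0.2612 0.0416] F [ 0.09  0.64 -0.22] w 0.402 t 13.45
units old frame [  0.885  -0.136 -11.821] units after turn [  1.668  -0.137 -11.736] turn units [ 0.002  0.761 -0.003]
```

View pics/s5.png

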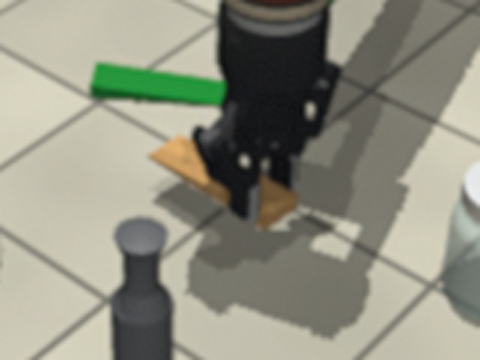

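The wedge is held, thin end leading (crop (160,155)). Carrying it to the staging point.

drive_tool(motion=[[[0, -0.2, 0], [0, 0.41, 0], 0.35], [[0, 0, 0], [0, 0.41, 0], 0.35], [[0.14, 0, -0.98], [0, 0, 0], 0.35], [[0.14, 0, -0.98], [0, 0, 0], 0.35], [[0.14, 0, -0.98], [0, 0, 0], 0.35], [[0.14, 0, -0.98], [0, 0, 0], 0.35], [[0.14, 0, -0.98], [0, 0, 0], 0.35], [[0.14, 0, -0.98], [0, 0, 0], 0.35], [[0.14, 0, -0.98], [0, 0, 0], 0.35], [[0.14, 0, -0.98], [0, 0, 0], 0.35], [[0.14, 0, -0.98], [0, 0, 0], 0.35], [[0.14, 0, -0.98], [0, 0, 0], 0.35]])

```text
time: 14.65
tool_pos: [0.6005, 0.0129, 0.0453]
tool_rot: [0.706, -0.705, 0.049, -0.047]
contact_force: [1.1, -0.5, -0.7]
gripper_width: 0.398
```

drive_tool(motion=[[[0.14, 0, -0.98], [0, 0, 0], 0.35], [[0.14, 0, -0.95], [0, 0, 0], 0.35], [[0, 0.5, 0], [0, 0, 0], 0.35], [[0, 0.3, 0], [0, 0, 0], 0.35], [[0, 0, 0], [0, 0, 0], 0.35], [[0, 0, 0], [0, 0, 0], 0.35]])

```text
time: 15.25
tool_pos: [0.6013, -0.0338, 0.0257]
tool_rot: [0.706, -0.705, 0.048, -0.047]
contact_force: [-0.2, 0.2, -0.7]
gripper_width: 0.401
```

Run:
```python
from p import *
o=orange()
need(manip.state(),[.6030,-.0351,.014],-7.8)
a=cv2.resize(o["scene"]["img"][120:240,150:310],(560,420),interpolation=2)
b=cv2.resize(o["top"]["img"][160:280,320:480],(560,420),interpolation=2)
cv2.imwrite("pics/s6.png",cv2.resize(np.hstack([a,b]),(800,300)))
```

```text
scene [238. 201.] z [0.027  0.0341 0.0386] rect@zmed [592.9 -33.6  73.7  32.7  52.1]
scene [212. 193.] z [0.0043 0.01   0.0751] rect@zmed [ 597.5 -138.8  109.5   34.8   82.6]
scene [355.  42.] z [-0.2078  0.055   0.2173] rect@zmed [-820.2 -596.2 1587.1  407.8   24.7]
scene [263.  18.] z [-0.112   0.0534  0.1518] rect@zmed [ -652.1 -1206.6  1013.9   344.8    36.5]
top [352. 200.] z [0.0257 0.0305 0.3878] rect@zmed [598.2 -93.   40.7  27.4  76.7]
top [240.  60.] z [-0.758  -0.7501 -0.7427] rect@zmed [1371.8  247.7  123.4   65.7  -18.6]
top [354.  59.] z [-0.759  -0.7498 -0.7399] rect@zmed [1396.8 -246.8  153.1   35.2   -3.4]
top [384.  60.] z [-0.7587 -0.751  -0.7405] rect@zmed [1402.5 -373.1  177.8   70.3   14.8]
top [271.  54.] z [-0.7597 -0.75   -0.742 ] rect@zmed [1.4122e+03 1.1760e+02 1.8110e+02 6.1200e+01 1.2000e+00]
head -7.73 ydir [ 0.  0. -1.] pos [ 0.6022 -0.0341  0.0268] F [ 0.13  0.15 -1.04] w 0.401 t 15.35
units old frame [ 0.038  0.513 -0.034] units after turn [ 0.038  0.513 -0.034] turn units [-0.001  0.014  0.001]
```

View pics/s6.png

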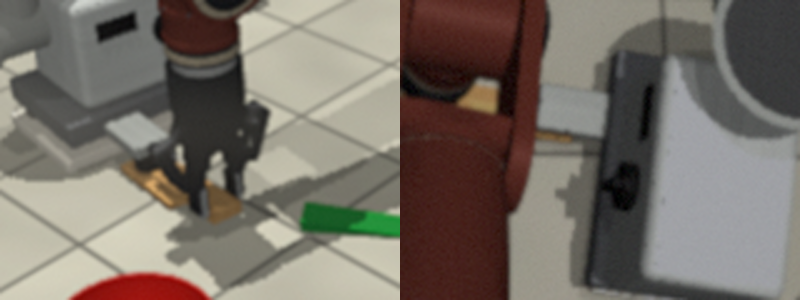

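The wedge sits over the packer with its thin end just outside the foot (scene half, about (150,180)). I'll lower it onto the packer in small, force-checked steps.

drive_tool(motion=[[[0.03, 0.3, 0], [0, 0, 0], 0.35], [[0, 0.2, 0], [0, 0, 0], 0.35], [[0, 0, 0], [0, 0, 0], 0.35]])

```text
time: 15.65
tool_pos: [0.6019, -0.0347, 0.013]
tool_rot: [0.706, -0.705, 0.049, -0.047]
contact_force: [0.9, 0.2, -0.9]
gripper_width: 0.4
```

drive_tool(motion=[[[0, 0.04, 0], [0, 0, 0], 0.35], [[0, 0, 0], [0, 0, 0], 0.35]])

```text
time: 15.85
tool_pos: [0.6028, -0.0351, 0.0132]
tool_rot: [-0.705, 0.705, -0.048, 0.048]
contact_force: [0.2, -0.0, 0.4]
gripper_width: 0.399
```

drive_tool(motion=[[[0, 0.04, 0], [0, 0, 0], 0.35], [[0, 0, 0], [0, 0, 0], 0.35]])

```text
time: 16.05
tool_pos: [0.603, -0.0351, 0.0125]
tool_rot: [-0.705, 0.706, -0.048, 0.048]
contact_force: [0.1, -0.1, 0.7]
gripper_width: 0.401
```

drive_tool(motion=[[[0, 0.04, 0], [0, 0, 0], 0.35], [[0, 0, 0], [0, 0, 0], 0.35]])

```text
time: 16.25
tool_pos: [0.6032, -0.0351, 0.0119]
tool_rot: [-0.705, 0.706, -0.048, 0.048]
contact_force: [-1.5, 0.8, 3.5]
gripper_width: 0.399
```

drive_tool(motion=[[[0, 0.02, 0], [0, 0, 0], 0.35], [[0, 0, 0], [0, 0, 0], 0.35]])

```text
time: 16.45
tool_pos: [0.6032, -0.035, 0.0114]
tool_rot: [-0.705, 0.705, -0.048, 0.048]
contact_force: [-2.0, 0.6, 5.5]
gripper_width: 0.394
```

drive_tool(motion=[[[0, -0.04, 0], [0, 0, 0], 0.35], [[0, 0, -0.2], [0, 0, 0], 0.35], [[0, 0, -0.2], [0, 0, 0], 0.35], [[0, 0, -0.2], [0, 0, 0], 0.35], [[0, 0, 0], [0, 0, 0], 0.35]])

```text
time: 16.95
tool_pos: [0.601, -0.0509, 0.0121]
tool_rot: [-0.705, 0.706, -0.048, 0.049]
contact_force: [-0.2, 1.7, 2.8]
gripper_width: 0.4
```

drive_tool(motion=[[[0, 0, -0.15], [0, 0, 0], 0.35], [[0, 0, -0.15], [0, 0, 0], 0.35], [[0, 0, -0.15], [0, 0, 0], 0.35], [[0, 0, 0], [0, 0, 0], 0.35]])

```text
time: 17.35
tool_pos: [0.5996, -0.0615, 0.0122]
tool_rot: [-0.705, 0.706, -0.048, 0.048]
contact_force: [0.6, 1.6, 4.1]
gripper_width: 0.404
```

drive_tool(motion=[[[0, 0, -0.1], [0, 0, 0], 0.35], [[0, 0, -0.1], [0, 0, 0], 0.35], [[0, 0, 0], [0, 0, 0], 0.35]])

```text
time: 17.65
tool_pos: [0.599, -0.0661, 0.0124]
tool_rot: [0.706, -0.705, 0.048, -0.049]
contact_force: [0.3, 2.7, 5.1]
gripper_width: 0.401
```

drive_tool(motion=[[[0, -0.03, 0], [0, 0, 0], 0.35], [[0, 0, 0], [0, 0, 0], 0.35]])

```text
time: 17.85
tool_pos: [0.5986, -0.0663, 0.0124]
tool_rot: [-0.705, 0.706, -0.048, 0.048]
contact_force: [0.6, 0.6, 3.1]
gripper_width: 0.4
```

drive_tool(motion=[[[0, 0, -0.1], [0, 0, 0], 0.35], [[0, 0, 0], [0, 0, 0], 0.35]])

```text
time: 18.05
tool_pos: [0.5981, -0.0686, 0.0125]
tool_rot: [0.706, -0.705, 0.048, -0.048]
contact_force: [1.0, 1.8, 3.7]
gripper_width: 0.399
```

drive_tool(motion=[[[0, 0, -0.1], [0, 0, 0], 0.35], [[0, 0, 0], [0, 0, 0], 0.35]])

```text
time: 18.25
tool_pos: [0.5979, -0.0709, 0.0126]
tool_rot: [0.706, -0.705, 0.048, -0.048]
contact_force: [0.3, 3.8, 4.7]
gripper_width: 0.405
```

Run:
```python
from p import *
o=orange();need(manip.state(),[.6030,-.0351,.014],-7.8)
a=cv2.resize(o["scene"]["img"][140:230,160:280],(800,600),interpolation=2)
cv2.imwrite("pics/s7.png",a)
```

```text
scene [229. 199.] z [0.0133 0.0207 0.0245] rect@zmed [590.7 -70.5  72.4  32.8  54.8]
scene [209. 193.] z [0.0036 0.0095 0.0618] rect@zmed [ 605.2 -142.1  106.4   17.9   83. ]
scene [353.  42.] z [-0.2076  0.0497  0.214 ] rect@zmed [-828.5 -621.4 1599.3  449.9   25.1]
scene [259.  18.] z [-0.1072  0.0588  0.1497] rect@zmed [ -681.3 -1144.   1057.1   292.     46.4]
top [368. 202.] z [0.0089 0.0159 0.3763] rect@zmed [ 597.3 -136.2   36.3   31.5   72.3]
top [329.  67.] z [-0.758  -0.7506 -0.7411] rect@zmed [1354.9 -133.8   92.1   62.7  -88.1]
top [354.  56.] z [-0.76   -0.7509 -0.7428] rect@zmed [1405.5 -242.6  168.6   39.7   -1.6]
top [240.  56.] z [-0.7572 -0.7498 -0.7393] rect@zmed [1.4021e+03 2.6690e+02 1.5620e+02 6.5300e+01 7.0000e-01]
top [272.  54.] z [-0.7591 -0.7505 -0.7417] rect@zmed [1.4201e+03 1.1340e+02 1.9620e+02 7.0000e+01 1.2000e+00]
head -7.8 ydir [-0.  0. -1.] pos [ 0.5979 -0.0709  0.0126] F [0.04 3.79 4.9 ] w 0.403 t 18.35
units old frame [ 0.008 -0.054  1.448] units after turn [ 0.008 -0.055  1.448] turn units [-0.002 -0.    -0.   ]
```

View pics/s7.png

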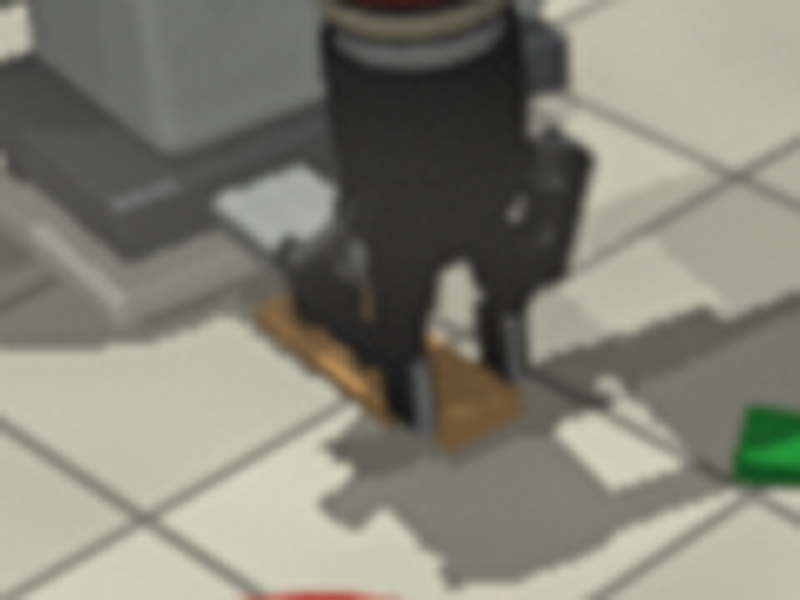

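The wedge is engaging with its thin end about 24 mm past the foot's edge, and the mincer hasn't shifted. I'll release it so it lies free, then close the fingers behind the thick end for the final push.

drive_tool(motion=[[[0, 0, 0], [0, 0, 0], -0.1], [[0, 0, 0], [0, 0, 0], -0.2], [[0, 0, 0], [0, 0, 0], -0.2], [[0, -0.5, 0], [0, 0, 0], -0.2], [[0, -0.5, 0], [0, 0, 0], -0.2], [[0, 0, 0.6], [0, 0, 0], 1], [[0, 0, 0.6], [0, 0, 0], 1], [[0, 0, 0.6], [0, 0, 0], 1], [[0, 0, 0], [0, 0, 0], 1], [[0, 0, 0], [0, 0, 0], 1], [[0, 0, 0], [0, 0, 0], 1], [[0, 0, 0], [0, 0, 0], 1]])

```text
time: 19.55
tool_pos: [0.6038, -0.0267, 0.0373]
tool_rot: [-0.705, 0.705, -0.048, 0.048]
contact_force: [-0.8, 0.6, 1.0]
gripper_width: 0.0
```

Run:
```python
from p import *
orange();need(manip.state(),[.6030,-.0351,.011],-7.8)
```

```text
scene [217. 194.] z [0.0063 0.0164 0.0237] rect@zmed [ 595.4 -116.7  135.9   53.    83.2]
scene [355.  42.] z [-0.2073  0.0548  0.2175] rect@zmed [-821.4 -597.  1587.8  406.7   24.5]
scene [263.  17.] z [-0.0944  0.0563  0.1518] rect@zmed [ -654.5 -1210.3   979.    336.8    36.5]
top [348. 199.] z [0.0153 0.0211 0.3973] rect@zmed [600.8 -84.1  47.8  24.   84.6]
top [384.  59.] z [-0.7587 -0.75   -0.7428] rect@zmed [1394.9 -374.3  164.4   68.4   15.7]
top [353.  57.] z [-0.7586 -0.7505 -0.7409] rect@zmed [1402.6 -240.2  163.2   44.2   -1.6]
top [242.  53.] z [-0.7586 -0.7499 -0.7423] rect@zmed [1407.3  245.   166.9   43.5    2.1]
top [274.  56.] z [-0.7593 -0.75   -0.7415] rect@zmed [1394.1  116.3  209.6  112.9   25.5]
head -7.83 ydir [-0. -0. -1.] pos [ 0.6039 -0.0268  0.0375] F [-0.61 -0.19 -0.08] w 0.0 t 19.65
units old frame [ 0.009  1.058 -0.333] units after turn [ 0.008  1.058 -0.333] turn units [ 0.001 -0.007 -0.002]
```

drive_tool(motion=[[[0, 0.6, 0], [0, 0, 0], 1], [[0, 0.42, 0], [0, 0, 0], 1], [[0, 0, -0.2], [0, 0, 0], 1], [[0, 0, -0.2], [0, 0, 0], 1], [[0, 0, 0], [0, 0, 0], 1]])

```text
time: 20.15
tool_pos: [0.6027, -0.0371, 0.0121]
tool_rot: [-0.705, 0.706, -0.048, 0.048]
contact_force: [0.4, -0.2, -0.0]
gripper_width: 0.002
```

drive_tool(motion=[[[0, 0, -0.08], [0, 0, 0], 1], [[0, 0, 0], [0, 0, 0], 1]])

```text
time: 20.35
tool_pos: [0.6027, -0.0386, 0.0126]
tool_rot: [-0.705, 0.706, -0.048, 0.048]
contact_force: [0.1, 0.4, 0.2]
gripper_width: 0.0
```

drive_tool(motion=[[[0, 0, -0.06], [0, 0, 0], 1], [[0, 0, 0], [0, 0, 0], 1]])

```text
time: 20.55
tool_pos: [0.6023, -0.0399, 0.0123]
tool_rot: [-0.705, 0.705, -0.048, 0.048]
contact_force: [0.8, -0.5, -0.5]
gripper_width: -0.003
```

drive_tool(motion=[[[0, 0, -0.06], [0, 0, 0], 1], [[0, 0, 0], [0, 0, 0], 1]])

```text
time: 20.75
tool_pos: [0.602, -0.0413, 0.0121]
tool_rot: [-0.705, 0.705, -0.048, 0.048]
contact_force: [-0.7, -0.2, 0.4]
gripper_width: 0.003
```

drive_tool(motion=[[[0, 0, -0.05], [0, 0, 0], 1], [[0, 0, 0], [0, 0, 0], 1]])

```text
time: 20.95
tool_pos: [0.6018, -0.0425, 0.0121]
tool_rot: [0.706, -0.705, 0.048, -0.048]
contact_force: [-0.2, 0.4, 1.1]
gripper_width: -0.001
```

drive_tool(motion=[[[0, 0, -0.04], [0, 0, 0], 1], [[0, 0, 0], [0, 0, 0], 1]])

```text
time: 21.15
tool_pos: [0.6017, -0.0432, 0.0121]
tool_rot: [0.706, -0.705, 0.048, -0.048]
contact_force: [0.6, 2.4, 0.7]
gripper_width: -0.002
```

drive_tool(motion=[[[0, 0, -0.04], [0, 0, 0], 1], [[0, 0, 0], [0, 0, 0], 1]])

```text
time: 21.35
tool_pos: [0.6016, -0.0438, 0.0121]
tool_rot: [0.706, -0.705, 0.048, -0.048]
contact_force: [-0.0, 4.6, 0.3]
gripper_width: 0.001
```

drive_tool(motion=[[[0, 0, -0.03], [0, 0, 0], 1], [[0, 0, 0], [0, 0, 0], 1]])

```text
time: 21.55
tool_pos: [0.6015, -0.0443, 0.0121]
tool_rot: [0.706, -0.705, 0.048, -0.048]
contact_force: [1.5, 6.0, 1.0]
gripper_width: -0.002
```

Run:
```python
from p import *
F=[]
for _ in range(4):
    f=manip.grab_frame("scene");F.append(manip.state()["contact_force"])
print(np.round(F,1).tolist())
o=orange();need(manip.state(),[.6030,-.0351,.011],-7.8)
```

```text
[[1.6, 6.1, 0.2], [0.5, 6.7, 0.7], [0.8, 6.0, 0.1], [0.9, 6.4, 0.2]]
scene [214. 195.] z [0.0061 0.0148 0.0778] rect@zmed [ 603.8 -120.6  134.4   33.2   83.2]
scene [355.  42.] z [-0.2072  0.0556  0.2149] rect@zmed [-817.  -596.4 1585.3  413.1   25. ]
scene [262.  19.] z [-0.1297  0.0495  0.1518] rect@zmed [ -637.9 -1201.9  1079.6   342.6    36.5]
top [356. 200.] z [0.0083 0.0191 0.3768] rect@zmed [ 599.3 -105.1   38.7   29.2   81.1]
top [353.  59.] z [-0.7588 -0.7503 -0.7413] rect@zmed [1389.9 -237.7  139.    48.6   -1.6]
top [241.  55.] z [-0.7572 -0.7499 -0.7418] rect@zmed [1.3899e+03 2.5580e+02 1.3130e+02 4.3500e+01 7.0000e-01]
top [274.  56.] z [-0.7586 -0.75   -0.7415] rect@zmed [1396.   112.3  215.3  108.    26.6]
head -7.8 ydir [ 0.     0.002 -1.   ] pos [ 0.6015 -0.0443  0.012 ] F [0.03 5.53 0.64] w -0.0 t 21.85
units old frame [0.01  0.042 0.373] units after turn [0.01  0.042 0.373] turn units [-0.018  0.001 -0.001]
```

Steady push of about 6.2 N, which is hand-tight. Backing off to inspect.

drive_tool(motion=[[[0, 0, 0.2], [0, 0, 0], 1], [[0, 0, 0.5], [0, 0, 0], 1], [[0, 0, 1], [0, 0, 0], 1], [[0, -1, 1], [0, 0, 0], 1], [[0, -1, 1], [0, 0, 0], 1], [[0, -1, 1], [0, 0, 0], 1], [[0, -1, 1], [0, 0, 0], 1], [[0, 0, 1], [0, 0, 0], 1], [[0, 0, 1], [0, 0, 0], 1], [[0, 0, 1], [0, 0, 0], 1]])

```text
time: 22.85
tool_pos: [0.631, 0.1717, 0.1125]
tool_rot: [-0.705, 0.706, -0.048, 0.048]
contact_force: [1.3, -1.0, 0.1]
gripper_width: 0.002
```

Run:
```python
from p import *
o=orange();T=o["top"]
a=np.radians(-7.8);R=np.array([[np.cos(a),-np.sin(a)],[np.sin(a),np.cos(a)]]);M=np.array([.519,-.280])
m=np.zeros((420,560),bool);m[180:225,320:404]=1
p=cloud(T,m);c=blobs(T,(8,90,60),(22,255,255),60)[1];c=[x for x in c if abs(x.reshape(-1,2).mean(0)-[360,202]).max()<30][0]
q=cloud(T,fill(T,c));l=(q[:,:2]-M)@R;print("orange mincer y range",l.min(0).round(4),l.max(0).round(4))
w=q[(l[:,1]>.196)];lw=l[l[:,1]>.196];print("overhang: x range",lw.min(0).round(4),lw.max(0).round(4))
k=(l[:,1]>.15);print("slope/height vs y_m",np.polyfit(l[k,1],q[k,2],1).round(4),"z@.23",np.median(q[abs(l[:,1]-.225)<.006,2]))
b=(p[:,2]>.047)&(p[:,2]<.062);print("bracket z",np.median(p[b,2]).round(4))
m[:]=0;m[170:290,350:510]=1;g=cloud(T,m);h=g[(g[:,2]>.06)&(g[:,2]<.075)];print("base now",rect(h[:,:2]),np.median(h[:,2]),"was [519.1 -280.1 231.1 148.3 -7.5]")
A=cv2.resize(o["scene"]["img"][140:220,160:260],(500,400),interpolation=2)
B=cv2.resize(T["img"][170:240,320:420],(300,210),interpolation=2);B=cv2.copyMakeBorder(B,0,190,0,0,0)
cv2.imwrite("pics/s8.png",np.hstack([A,B]))
```

```text
scene [218. 194.] z [0.0067 0.0168 0.023 ] rect@zmed [ 597.5 -117.5  134.5   49.7   85.5]
scene [350.  81.] z [-0.2265 -0.186   0.3929] rect@zmed [-780.6 -648.9  425.7  108.4   34.5]
scene [277.  22.] z [-0.1722  0.0451  0.1686] rect@zmed [ -650.7 -1078.1  1249.7   559.8    36.7]
top [361. 205.] z [0.0085 0.0177 0.0249] rect@zmed [ 588.1 -122.3  135.6   43.3   82.7]
top [213.  66.] z [-0.7569 -0.7488 -0.7409] rect@zmed [1351.4  377.2  139.8   57.7  -89.6]
top [242.  55.] z [-0.757  -0.7509 -0.7419] rect@zmed [1.3979e+03 2.5170e+02 1.4630e+02 4.3500e+01 7.0000e-01]
top [354.  57.] z [-0.7602 -0.7504 -0.7422] rect@zmed [1405.8 -245.2  174.    40.8   -5.9]
top [383.  53.] z [-0.7588 -0.751  -0.7422] rect@zmed [1429.4 -375.6  164.7   35.9   -2.2]
top [276.  56.] z [-0.7587 -0.7503 -0.7417] rect@zmed [1394.3  115.8  211.5  107.9   26.6]
orange mincer y range [0.0269 0.0964] [0.0728 0.2325]
overhang: x range [0.0303 0.196 ] [0.0711 0.2325]
slope/height vs y_m [ 0.109  -0.0022] z@.23 0.023317800602255634
bracket z 0.0535
base now [ 504.6 -236.8  267.7  134.6   17. ] 0.06515832928721821 was [519.1 -280.1 231.1 148.3 -7.5]
```

View pics/s8.png

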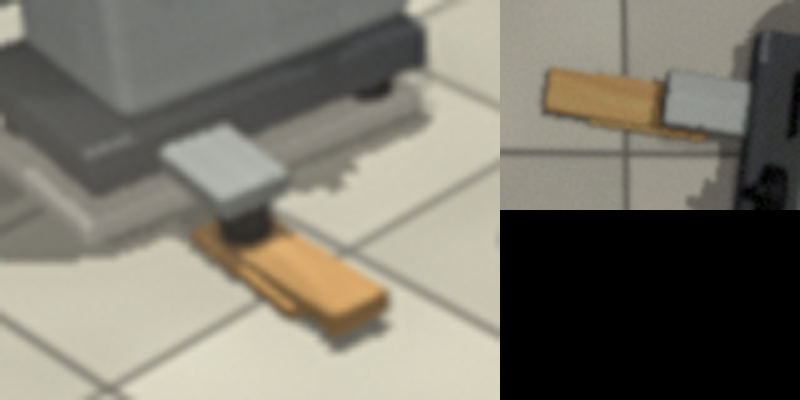

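The wedge sits flat on the packer under the foot. Its thick end is at mincer y = 232 mm, so the thin end is about 27 mm past the foot's edge (20–55 expected). The base rectangle reading picked up stray points, so I'll repeat it with the earlier edge fit and check the bystanders before handing in.

Run:
```python
from p import *
def chk(f):
    m=np.zeros((420,560),bool);m[170:290,350:510]=1;p=cloud(f,m);q=p[(p[:,2]>.06)&(p[:,2]<.075)]
    e=[np.sort(q[abs(q[:,0]-x)<.01][:,1])[-3] for x in np.arange(.44,.55,.02)]
    t=p[p[:,2]>.185];out=[np.round(e,4).tolist(),np.median(t,0).round(4).tolist()]
    for u0,v0,u1,v1 in((118,205,162,242),(185,112,215,150),(250,85,320,150)):
        m[:]=0;m[v0:v1,u0:u1]=1;b=cloud(f,m);b=b[b[:,2]>.03];out.append(np.median(b,0).round(3).tolist())
    return out
for a,b in zip(chk(dict(np.load("top0.npz"))),chk(manip.grab_frame("top"))):print(a,b)
print(manip.state()["time"],manip.job_done())
```

```text
[-0.1954, -0.1986, -0.2011, -0.2042, -0.2071, -0.2096] [-0.1956, -0.1985, -0.2015, -0.2035, -0.2078, -0.2099]
[0.5315, -0.284, 0.1967] [0.5317, -0.2839, 0.1967]
[0.521, 0.403, 0.099] [0.521, 0.404, 0.099]
[0.743, 0.272, 0.083] [0.624, 0.213, 0.429]
[0.831, 0.075, 0.049] [0.765, 0.108, 0.059]
the job is handed in; nothing more can be done
23.0 None
```

I slid the packer flat under the hanging foot. I then slid the wedge in thin end first on top of it and pushed on its thick end until it was hand-tight. I handed the job in at 23 s of the 67 s allowed, with the arm clear.

**Last checks that held:**
- **Push force:** it held steady at about 6.2 N (the target was 5–7 N).
- **Wedge depth:** the thin end is about 27 mm past the foot's edge (20–55 mm expected), and the wedge lies flat on the packer.
- **Mincer:** its edge, housing top and bracket height are unchanged to within about 1 mm, so it was neither shifted nor jacked up.
- **Jar:** it did not move, within about 1 mm.

**Checks that failed or fell short:**
- **Mincer rectangle:** one fit of the base outline disagreed badly with the first measurement. I put this down to stray points; a repeat with an edge fit matched to within 1 mm.
- **Stomper and bowl:** I could not confirm these at the end. The arm stood in the camera's view of the stomper, and probably of part of the bowl. I never drove the arm near either one.
- **Foot load:** I judged that the foot carries weight only from the wedge's resistance and depth, and did not test it by pressing on the mincer.

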